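# Put the used plug gauge back in its hole in the graded rack

### The arm

A 7-joint arm with a two-finger parallel gripper is mounted at the origin on a cart in front of the work surface, level with it; the furniture and walls round the work are solid. World frame = base frame: x ahead of the robot, y to its left, z up, the work surface at z = 0. Lengths are in m, angles in rad, forces in N, time in s.
With the tool pointing down it reaches from about 0.35 to 0.9 m from the base axis. Payload 8.1 kg.
Tool frame: the origin (TCP) lies midway between the tips of the shut fingers; the grasp point (between the pads) lies 19 mm behind it; z points along the fingers, y is the direction in which the jaws open and shut (so a half turn about z gives the same grasp; the last joint's range is limited). The gripper opens to 92 mm and grips with 3 to 60 N. Pads are 19 mm wide; open, the fingers measure 130 mm over their backs; the gripper's body (75 mm by 190 mm) begins 47 mm behind the grasp point.
Start: joints at [-1.432, 0.434, 0.025, 1.573, -0.012, 1.134, -0.075], TCP at [0.15, 0.607, 0.227] pointing down, gripper open.
Joint ranges: [-2.62, 2.62], [-0.44, 2.09], [-1.27, 1.32], [0.08, 2.57], [-1.32, 4.46], [0.12, 2], [-2.74, 2.74]. Speed limits (rad/s): [2.22, 2.22, 3.01, 3.01, 3.14, 3.14, 3.14].

### API

Orientations are given as a rotation vector (axis times angle).
In Python, from cell import arm gives the robot as it stands. The module is installed in compiled form; this text tells all that it offers.
- The arm moves only by the tool jog_arm, never from a script. Its argument "increments" is a list of rows, each an object with "slide": the shift along the tool's x, y, z in mm, a list of three; "roll": the turn about the tool's z in rad; "gripper": the opening, from 0 (shut) to 1 (fully open). In form: [{"slide": [x, y, z], "roll": roll, "gripper": gripper}, ...]. A call has exactly 10 rows; each row is the pose to reach, as a shift and turn from the pose commanded when the call began, along the tool's axes at that moment; what a row does not reach only later rows make up. A row lasts 1/12 s, in which the tool goes at most 41.7 mm and 7.16 degrees, less where a joint would pass 70% of its speed; a pose out of reach is approached as far as the arm can. A call with a gripper value outside its range is refused whole. The fingers move at their own pace and stop on an object; "newtons" is the grip in N (left out, the last holds). Time passes only in rows, so rows that repeat a pose let the fingers close, or fill a call up. It gives the time, the measured TCP pose, the force and the opening at its end, in the units of the state.
- arm.observe(): the state, without advancing time (a new reading comes with each control period).
- arm.get_image(name): name is "scene" or "top" or "wrist"; returns a dict with "frame" (480x640x3 uint8, blue, green, red), "depth" (480x640 float32, m along the optical axis (not along the pixel's ray), 0 where there is no reading), "intrinsics" (3x3 intrinsics, pixels), "dist_coeffs" ([k1, k2, p1, p2, k3] as OpenCV has them; the pictures are not rectified), "R" (3x3) and "t" (3): a world point X has camera coordinates R X + t; the wrist camera has in their place "hand_eye" (4x4, takes a point from camera to tool coordinates, whose origin is the TCP and whose axes are the flange's). Camera axes: x right, y down, z forward; pixel columns grow to the right and rows downward; lengths in m; the calibration is good to about 2 mm. A picture is of the moment at which its call begins: read the wrist's pose just before it.
- arm.sign_off(): hands the job in, once; it reports no verdict.
The state is a dict: "clock": time; "joints": joint angles; "dq": joint speeds; "joint_efforts": joint torques, N m; "position": TCP position; "ee_rot": TCP orientation; "force": force on the tool from outside, world axes, zero at the start; "ft_torque": the same for the moment, N m; "width": opening from 0.0 (shut) to 1.0 (fully open).
Only numpy, scipy, OpenCV 4.12 (cv2) and the standard library are available. Lean on these libraries where they do the work, as an engineer would, in place of code of your own. Each camera call takes 0.05 s, during which the arm holds its last target.

### The job

The plug gauge standing in the red holder has been used: put it back into the hole of the graded aluminium rack that matches its pin, and press it fully home against the stiff plunger until its collar sits on the block, then let go. The block sits with play in its channel, so feel for the hole with a light touch and never push hard. Leave the two gauges in the white holder and the small bottles where they are.

Things in the scene. Friction and masses are not known exactly. Their poses are not given: they have to be found in the camera images.
- rack: graded rack, fixed to the table: dark steel channel base 90 x 234 mm with an aluminium block 60 x 190 x 50 mm lying in it. Origin: centre of the base's underside, on the table; z up, y along the row of five upright holes (pins of 7, 10, 13, 16, 19 mm; smallest at +y, 34 mm apart), x across it (front is -x). The block's top is 58 mm above the origin. See the hole points for its play
- hole_10 (a point): nominal mouth centre of the 10 mm hole on the block's top, true if the block stood mid-channel. Not measured: the block stands up to 10 mm off that along the row (rack y, none across), seen only by its gaps to the end cheeks (10.5 mm each at mid) or by feel; it stays put under less than 40 N sideways. The hole is 1.5 mm wider than its pin, mouth chamfered 0.5 mm; smaller pins drop in too, wrongly
- hole_13 (a point): nominal mouth centre of the 13 mm hole on the block's top, true if the block stood mid-channel. Not measured: the block stands up to 10 mm off that along the row (rack y, none across), seen only by its gaps to the end cheeks (10.5 mm each at mid) or by feel; it stays put under less than 40 N sideways. The hole is 1.5 mm wider than its pin, mouth chamfered 0.5 mm; smaller pins drop in too, wrongly
- hole_16 (a point): nominal mouth centre of the 16 mm hole on the block's top, true if the block stood mid-channel. Not measured: the block stands up to 10 mm off that along the row (rack y, none across), seen only by its gaps to the end cheeks (10.5 mm each at mid) or by feel; it stays put under less than 40 N sideways. The hole is 1.5 mm wider than its pin, mouth chamfered 0.5 mm; smaller pins drop in too, wrongly
- red_holder: red block 62 x 62 x 45 mm, fixed, with one 19 mm well in the middle of its top, 42 mm deep; the gauge in it rests by its collar on the top. Origin: centre of its underside on the table
- white_holder: white block 62 x 140 x 45 mm, fixed, with two such wells 38 mm either side of its middle along its y axis; the two gauges in it stay there. Origin: centre of its underside on the table
- gauge_10_grip (a point): plug gauge standing upright: steel pin 10 mm in diameter and 40 mm long at the bottom (tip chamfered 0.8 mm), steel collar 28 mm wide and 5 mm thick above it, then a round yellow handle 18 mm in diameter and 50 mm long; 95 mm tall in all, about 80 g. The point is the middle of the handle, on the axis, 70 mm above the pin's tip, 30 mm above the collar's underside; z up along the gauge. Stands in the red or the white holder
- gauge_13_grip (a point): plug gauge standing upright: steel pin 13 mm in diameter and 40 mm long at the bottom (tip chamfered 0.8 mm), steel collar 28 mm wide and 5 mm thick above it, then a round blue handle 18 mm in diameter and 50 mm long; 95 mm tall in all, about 80 g. The point is the middle of the handle, on the axis, 70 mm above the pin's tip, 30 mm above the collar's underside; z up along the gauge. Stands in the red or the white holder
- gauge_16_grip (a point): plug gauge standing upright: steel pin 16 mm in diameter and 40 mm long at the bottom (tip chamfered 0.8 mm), steel collar 28 mm wide and 5 mm thick above it, then a round green handle 18 mm in diameter and 50 mm long; 95 mm tall in all, about 80 g. The point is the middle of the handle, on the axis, 70 mm above the pin's tip, 30 mm above the collar's underside; z up along the gauge. Stands in the red or the white holder
- plunger_10 (a joint): stiff plunger under the 10 mm hole, m: 0 = up, 0.009 when its gauge is fully home (0.010 at most). Its top starts 31 mm below the block's top. It yields under a push of about 8 N, does not spring back, and carries a small orange tab on the block's front (-x) face that sinks with it to a green line
- plunger_13 (a joint): stiff plunger under the 13 mm hole, m: 0 = up, 0.009 when its gauge is fully home (0.010 at most). Its top starts 31 mm below the block's top. It yields under a push of about 8 N, does not spring back, and carries a small orange tab on the block's front (-x) face that sinks with it to a green line
- plunger_16 (a joint): stiff plunger under the 16 mm hole, m: 0 = up, 0.009 when its gauge is fully home (0.010 at most). Its top starts 31 mm below the block's top. It yields under a push of about 8 N, does not spring back, and carries a small orange tab on the block's front (-x) face that sinks with it to a green line
- bottle_brown_mid (a point): bystander: small brown lacquer bottle with black cap, 27 mm wide, 74 mm tall, loose; point half-way up on its axis
- bottle_pink_mid (a point): bystander: small pink lacquer bottle with black cap, 27 mm wide, 74 mm tall, loose; point half-way up on its axis

How it is judged:
At the end, for the whole second after the job is handed in: The gauge that stood in the red holder is upright (within 0.06 rad) in the hole of its own diameter, its collar down on the block (within 2 mm) and that hole's plunger pushed in by more than 7.5 mm; the red holder is empty and the other two gauges stand upright within 20 mm of where they were (((value of joint plunger_10 above 0.0075 m and z of gauge_10_grip in the frame of rack between 0.085 and 0.09 m and x of gauge_10_grip in the frame of rack between -0.005 and 0.005 m and y of gauge_10_grip in the frame of rack between 0.02 and 0.048 m and angle between gauge_10_grip's own z axis and vertical below 0.06 rad and distance of each of gauge_13_grip, gauge_16_grip from where it was at the start of the episode below 0.02 m and angle between each of gauge_13_grip, gauge_16_grip's own z axis and vertical below 0.15 rad and horizontal distance between each of gauge_13_grip, gauge_16_grip and red_holder above 0.05 m) or (value of joint plunger_13 above 0.0075 m and z of gauge_13_grip in the frame of rack between 0.085 and 0.09 m and x of gauge_13_grip in the frame of rack between -0.005 and 0.005 m and y of gauge_13_grip in the frame of rack between -0.014 and 0.014 m and angle between gauge_13_grip's own z axis and vertical below 0.06 rad and distance of each of gauge_10_grip, gauge_16_grip from where it was at the start of the episode below 0.02 m and angle between each of gauge_10_grip, gauge_16_grip's own z axis and vertical below 0.15 rad and horizontal distance between each of gauge_10_grip, gauge_16_grip and red_holder above 0.05 m) or (value of joint plunger_16 above 0.0075 m and z of gauge_16_grip in the frame of rack between 0.085 and 0.09 m and x of gauge_16_grip in the frame of rack between -0.005 and 0.005 m and y of gauge_16_grip in the frame of rack between -0.048 and -0.02 m and angle between gauge_16_grip's own z axis and vertical below 0.06 rad and distance of each of gauge_10_grip, gauge_13_grip from where it was at the start of the episode below 0.02 m and angle between each of gauge_10_grip, gauge_13_grip's own z axis and vertical below 0.15 rad and horizontal distance between each of gauge_10_grip, gauge_13_grip and red_holder above 0.05 m))); the robot touches nothing.
It fails at once if a gauge is pushed against the rack with more than 30 N (contact force between any of gauge_10, gauge_13, gauge_16 and rack above 30 N).
It fails at once if a small bottle is shifted by more than 30 mm or tipped (distance of any of bottle_brown_mid, bottle_pink_mid from where it was at the start of the episode above 0.03 m or angle between any of bottle_brown_mid, bottle_pink_mid's own z axis and vertical above 0.5 rad).
It also fails if it takes over 72 s, if anything falls off the work surface, if the arm or the gripper's body presses on something with over 40 N, if the wrist force passes 120 N, or if a joint passes its speed limit or range.

## Working session

There is one attempt and no reset: what is moved stays moved. The work goes in short steps, Python scripts to look and compute and a tool call to move; the robot and the scene stay as the last step left them, time stands still between calls to the robot, and variables do not carry over. Pictures are saved under pics/ and viewed, and the job is handed in when it is done.

Besides the shell and the picture viewer there is one more tool, called after "Emit:" as name(argument=value, ...), one argument or row to a line, values as JSON. jog_arm: Moves the arm, as the interface text tells. Its arguments: {"type":"object","properties":{"increments":{"type":"array"},"newtons":{"type":"number"}},"required":["increments"]}

```bash
mkdir -p pics
python3 - <<'E'
from cell import arm
import cv2,pickle
s=arm.observe();print({k:s[k] for k in('clock','position','ee_rot','force','width')})
for n in('scene','top','wrist'):
    d=arm.get_image(n);cv2.imwrite(f'pics/{n}0.png',d['frame']);pickle.dump(d,open(f'{n}0.pkl','wb'))
    print(n,{k:d[k] for k in d if k not in('frame','depth')})
E
```

```text
{'clock': 0.0, 'position': array([0.14960081, 0.60630487, 0.22595661]), 'ee_rot': array([-3.79077693e-01, -3.11858225e+00,  2.43069952e-03]), 'force': array([-0.11259079,  1.04586485, -0.79548796]), 'width': 1.0013900271124412}
scene {'intrinsics': array([[437.93371142,   0.        , 323.20149385],
       [  0.        , 437.93371142, 236.79179022],
       [  0.        ,   0.        ,   1.        ]]), 'dist_coeffs': array([-0.02994197,  0.        ,  0.        ,  0.        ,  0.        ]), 'R': array([[ 0.70489075, -0.70922128,  0.01158473],
       [-0.48251301, -0.49141005, -0.7250499 ],
       [ 0.51991367,  0.50549118, -0.6885989 ]]), 't': array([-0.37401987,  0.33918293,  0.96500937])}
top {'intrinsics': array([[476.25652505,   0.        , 320.38049073],
       [  0.        , 476.25652505, 237.08027729],
       [  0.        ,   0.        ,   1.        ]]), 'dist_coeffs': array([0.02327871, 0.        , 0.        , 0.        , 0.        ]), 'R': array([[-0.02742332, -0.99951367, -0.01484548],
       [-0.98590496,  0.02949597, -0.16468578],
       [ 0.16504357,  0.01012   , -0.98623436]]), 't': array([0.04141017, 0.56831405, 1.29009488])}
wrist {'intrinsics': array([[394.80762482,   0.        , 318.20994087],
       [  0.        , 394.80762482, 241.54888987],
       [  0.        ,   0.        ,   1.        ]]), 'dist_coeffs': array([-0.00286504,  0.        ,  0.        ,  0.        ,  0.        ]), 'hand_eye': array([[-9.08525885e-04, -9.60666395e-01, -2.77703534e-01,
         7.54266347e-02],
       [ 9.99999524e-01, -9.71680622e-04,  8.97916798e-05,
         1.51082249e-05],
       [-3.56098992e-04, -2.77703321e-01,  9.60666820e-01,
        -1.57538956e-01],
       [ 0.00000000e+00,  0.00000000e+00,  0.00000000e+00,
         1.00000000e+00]])}
```

View pics/scene0.png

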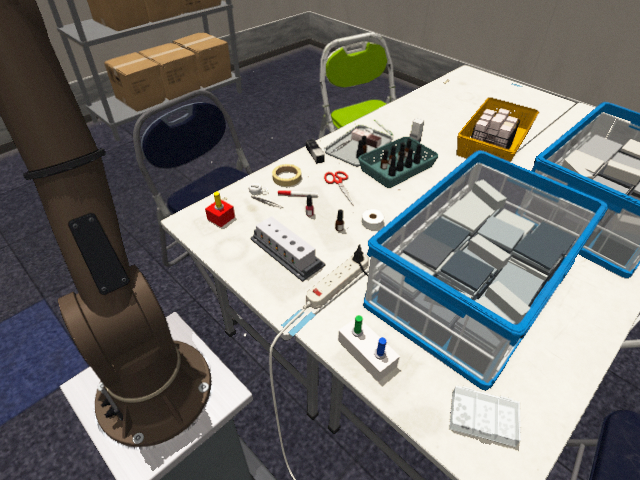

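View pics/top0.png

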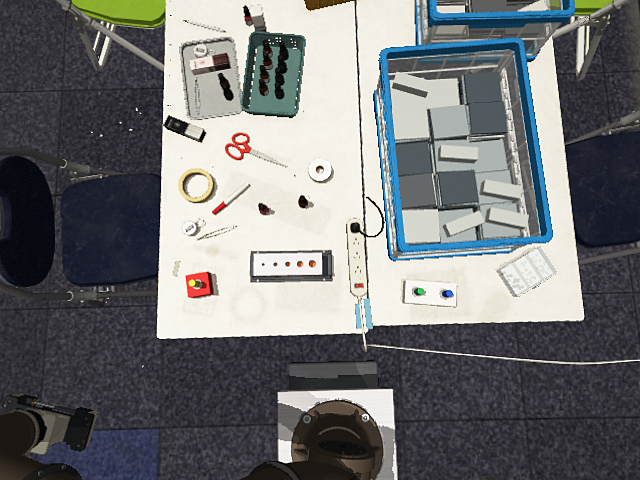

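View pics/wrist0.png

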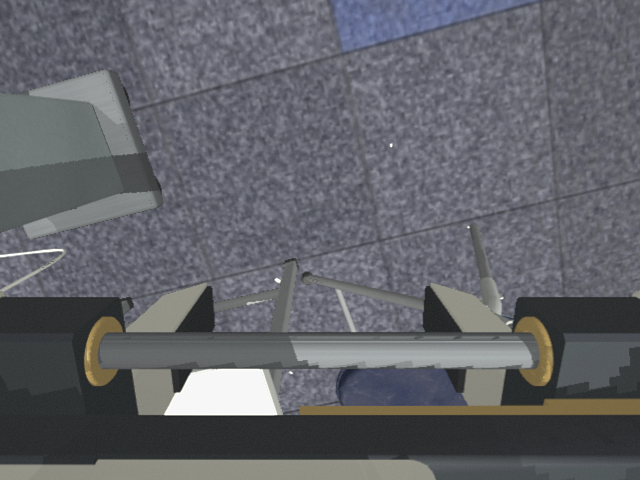

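The yellow 10 mm gauge is in the red holder, top view about (195,284). The rack is at about (290,265) with its small hole on the left (+y). The white holder, at (430,293), has green and blue.

```bash
cat > h.py <<'E'
import numpy as np,cv2,pickle
from scipy.spatial.transform import Rotation as Ro
def cam_pose(d,pos=None,rot=None):
    if 'R' in d: return d['R'],d['t']
    T=np.eye(4);T[:3,:3]=Ro.from_rotvec(rot).as_matrix();T[:3,3]=pos
    C=np.linalg.inv(T@d['hand_eye']);return C[:3,:3],C[:3,3]
def at_z(d,uv,z,pos=None,rot=None):
    R,t=cam_pose(d,pos,rot)
    n=cv2.undistortPoints(np.array(uv,float).reshape(-1,1,2),d['intrinsics'],d['dist_coeffs']).reshape(-1,2)
    r=np.c_[n,np.ones(len(n))]@R; c=-R.T@t
    return c+r*((z-c[2])/r[:,2])[:,None]
def cloud(d,pos=None,rot=None):
    R,t=cam_pose(d,pos,rot);H,W=d['depth'].shape
    u,v=np.meshgrid(np.arange(W),np.arange(H))
    n=cv2.undistortPoints(np.stack([u,v],-1).reshape(-1,1,2).astype(float),d['intrinsics'],d['dist_coeffs']).reshape(H,W,2)
    P=np.dstack([n,np.ones((H,W))])*d['depth'][...,None]
    return (P-t)@R
def proj(d,X,pos=None,rot=None):
    R,t=cam_pose(d,pos,rot)
    return cv2.projectPoints(np.array(X,float).reshape(-1,1,3),cv2.Rodrigues(R)[0],t,d['intrinsics'],d['dist_coeffs'])[0].reshape(-1,2)
E
python3 - <<'E'
from h import *
for n in('top','scene'):
    d=pickle.load(open(f'{n}0.pkl','rb'));P=cloud(d);f=d['frame'].astype(int);hsv=cv2.cvtColor(d['frame'],cv2.COLOR_BGR2HSV)
    H,S,V=[hsv[...,i].astype(int) for i in range(3)]
    win=np.zeros(H.shape,bool)
    if n=='top': win[262:305,175:222]=1
    else: win[185:230,200:240]=1
    yel=win&(H>20)&(H<38)&(S>120); red=win&((H<6)|(H>174))&(S>150)
    for nm,m in(('yel',yel),('red',red)):
        p=P[m&(d['depth']>0)];print(n,nm,len(p),p.min(0),p.max(0),np.median(p,0))
        top=p[p[:,2]>np.percentile(p[:,2],90)-.004];print('  top mean',top.mean(0),len(top))
    if n=='top':
        cv2.imwrite('pics/topz.png',cv2.resize(f[235:310,165:345].astype(np.uint8),None,fx=4.4,fy=4.4,interpolation=cv2.INTER_CUBIC))
        for (u,v) in [(260,256),(320,256),(260,275),(320,275)]: print(P[v,u])
    else: cv2.imwrite('pics/scz.png',cv2.resize(f[180:285,195:345].astype(np.uint8),None,fx=5,fy=5,interpolation=cv2.INTER_CUBIC))
E
```

```text
top yel 60 [0.4398869  0.36061611 0.03949469] [0.46013789 0.39339175 0.10149258] [0.44718768 0.36552892 0.0953033 ]
  top mean [0.44715989 0.36981184 0.09806554] 29
top red 443 [ 0.4149187   0.33441258 -0.00674658] [0.48605535 0.40405938 0.05024628] [0.44434083 0.35955574 0.04227165]
  top mean [0.44694194 0.36804306 0.04465482] 224
[0.51859275 0.19293959 0.06386391]
[0.51461298 0.02752139 0.05683312]
[0.4666661  0.19408002 0.05800762]
[0.46350106 0.02919032 0.03935062]
scene yel 84 [0.43781668 0.36170383 0.04988834] [0.45378291 0.38121662 0.10304344] [0.44374062 0.36879111 0.07994312]
  top mean [0.44593979 0.37168535 0.10055172] 21
scene red 465 [ 0.41134232  0.33581942 -0.00223644] [0.48035103 0.40541898 0.04972786] [0.43295671 0.35243155 0.03622313]
  top mean [0.44255111 0.36629055 0.04593503] 174
```

```bash
ls pics
```

```text
scene0.png
scz.png
top0.png
topz.png
wrist0.png
```

View pics/topz.png

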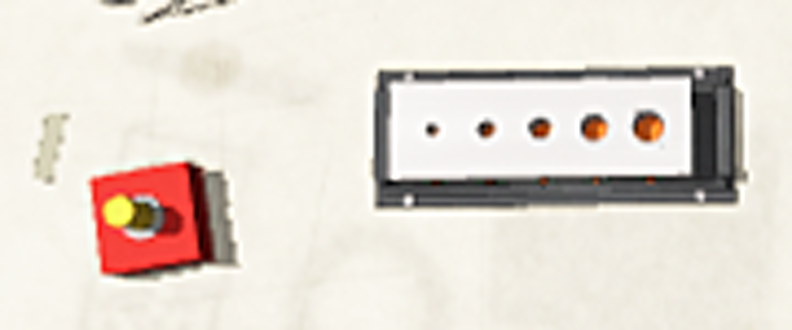

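View pics/scz.png

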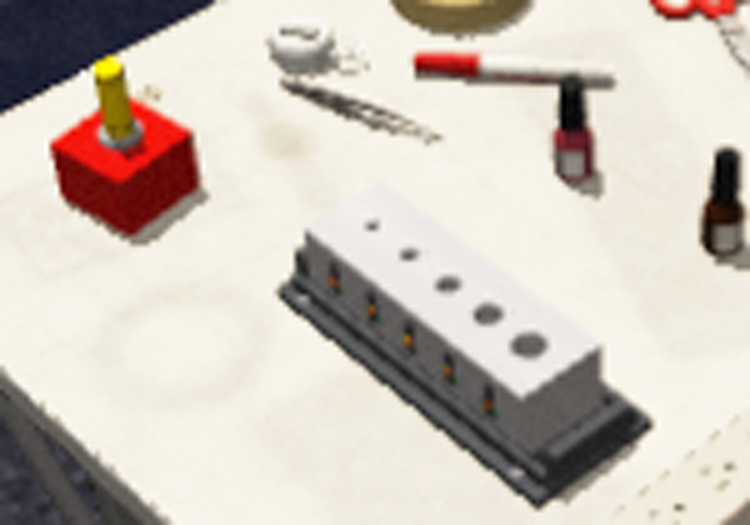

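Run:
```python
from h import *
d=pickle.load(open('top0.pkl','rb'))
z=lambda L:[((x+.5)/4.4-.5+165,(y+.5)/4.4-.5+235) for x,y in L]
print('holes top\n',at_z(d,z([(432,129),(486,129),(540,128),(594,127),(648,126)]),.058))
print('block corners\n',at_z(d,z([(390,82),(690,78),(690,178),(388,180)]),.058))
print('yellow top',at_z(d,z([(119,211)]),.045+.055))
print('collar',at_z(d,z([(146,216)]),.05))
print('red top corners',at_z(d,z([(91,178),(191,163),(202,260),(103,273)]),.045))
s=pickle.load(open('scene0.pkl','rb'))
z=lambda L:[((x+.5)/5-.5+195,(y+.5)/5-.5+180) for x,y in L]
print('holes scene\n',at_z(s,z([(373,226),(410,255),(449,285),(488,314),(530,345)]),.058))
print('yellow',at_z(s,z([(108,64)]),.1))
```

```text
holes top
 [[0.49704752 0.18616117 0.058     ]
 [0.4960514  0.1522208  0.058     ]
 [0.49568848 0.118285   0.058     ]
 [0.49532792 0.0843614  0.058     ]
 [0.49496976 0.05045312 0.058     ]]
block corners
 [[0.52759897 0.21245163 0.058     ]
 [0.52455598 0.02326223 0.058     ]
 [0.46158496 0.02501322 0.058     ]
 [0.46580693 0.2139394  0.058     ]]
yellow top [[0.44809075 0.37019375 0.1       ]]
collar [[0.44838308 0.36732777 0.05      ]]
red top corners [[0.47378056 0.40386098 0.045     ]
 [0.48140971 0.34070845 0.045     ]
 [0.42013911 0.33302832 0.045     ]
 [0.41386282 0.39509189 0.045     ]]
holes scene
 [[0.4959822  0.18891729 0.058     ]
 [0.49505646 0.15484011 0.058     ]
 [0.49441648 0.1202908  0.058     ]
 [0.4943317  0.08730621 0.058     ]
 [0.49436323 0.0529     0.058     ]]
yellow [[0.44828791 0.37512794 0.1       ]]
```

Emit:
jog_arm(
  increments=[
    {"slide": [-35, -16, 3], "roll": -0.03, "gripper": 1},
    {"slide": [-70, -32, 6], "roll": -0.06, "gripper": 1},
    {"slide": [-106, -48, 8], "roll": -0.09, "gripper": 1},
    {"slide": [-142, -65, 11], "roll": -0.12, "gripper": 1},
    {"slide": [-178, -81, 14], "roll": -0.15, "gripper": 1},
    {"slide": [-214, -98, 17], "roll": -0.18, "gripper": 1},
    {"slide": [-250, -114, 20], "roll": -0.2, "gripper": 1},
    {"slide": [-286, -131, 23], "roll": -0.23, "gripper": 1},
    {"slide": [-320, -146, 26], "roll": -0.23, "gripper": 1},
    {"slide": [-345, -158, 26], "roll": -0.23, "gripper": 1},
  ],
)

```text
clock: 0.98
position: [0.4493, 0.3675, 0.2001]
ee_rot: [0.023, 3.141, -0.002]
force: [0.2, -0.9, -0.4]
width: 1.003
```

```bash
cat > look.py <<'E'
import sys
from h import *
from cell import arm
def look(tag):
    s=arm.observe();d=arm.get_image('wrist');d['pos']=s['position'];d['rot']=s['ee_rot']
    pickle.dump(d,open(tag+'.pkl','wb'));cv2.imwrite(f'pics/{tag}.png',d['frame'])
    M=Ro.from_rotvec(s['ee_rot']).as_matrix()
    print(s['clock'],s['position'].round(4),'F',s['force'].round(2),'w',round(s['width'],3));print(M.round(4))
    return d
if __name__=='__main__': look(sys.argv[1])
E
python3 look.py w1
```

```text
0.9833 [0.4493 0.3675 0.2001] F [ 0.17 -0.86 -0.38] w 1.003
[[-9.999e-01  1.450e-02  2.000e-04]
 [ 1.450e-02  9.999e-01 -1.600e-03]
 [-2.000e-04 -1.600e-03 -1.000e+00]]
```

View pics/w1.png

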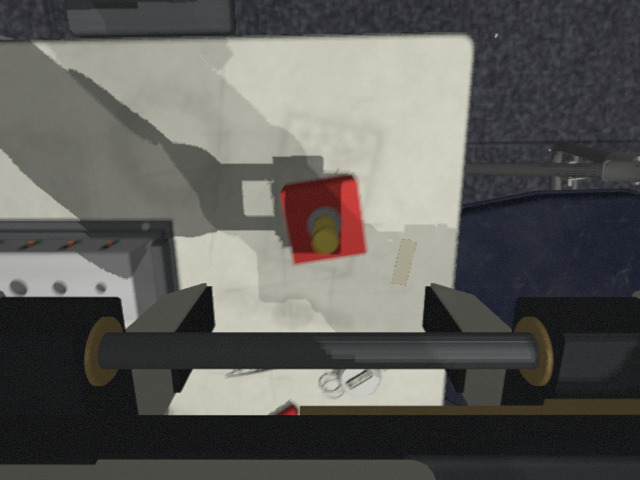

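Run:
```python
from h import *
d=pickle.load(open('w1.pkl','rb'));a=(d['pos'],d['rot'])
hsv=cv2.cvtColor(d['frame'],cv2.COLOR_BGR2HSV);H,S,V=[hsv[...,i].astype(int) for i in range(3)]
m=(H>20)&(H<38)&(S>120);m[:180]=0;m[300:]=0;m[:,:280]=0;m[:,370:]=0
P=cloud(d,*a);p=P[m];t=p[p[:,2]>.092];print(len(p),len(t),t.mean(0),(t.min(0)+t.max(0))/2,t.max(0)-t.min(0))
print(proj(d,[[.447,.370,.1],[.447,.370,.05]],*a))
print(at_z(d,[(325,241)],.1,*a),at_z(d,[(322.5,218)],.05,*a))
cv2.imwrite('pics/w1z.png',cv2.resize(d['frame'][165:275,265:385],None,fx=5,fy=5))
```

```text
700 498 [0.44602747 0.37273528 0.10058786] [0.41491204 0.37245467 0.22514818] [0.08205064 0.0157302  0.26492057]
[[321.8849478  239.45411136]
 [321.3889527  222.39235095]]
[[0.44812306 0.37210079 0.1       ]] [[0.44341821 0.37093333 0.05      ]]
```

View pics/w1z.png

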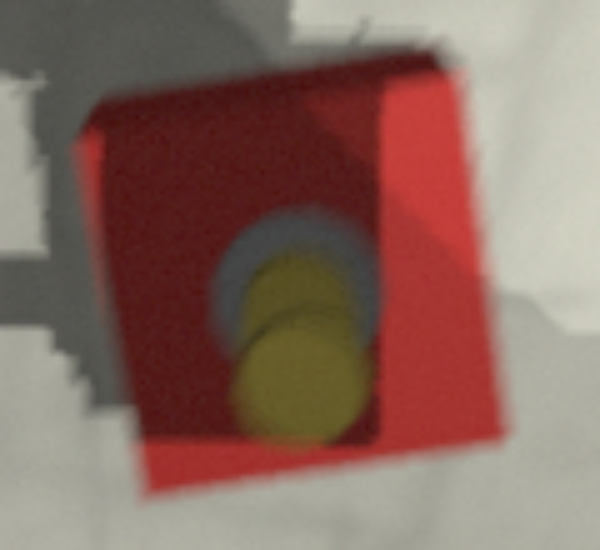

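Emit:
jog_arm(
  increments=[
    {"slide": [1.3, 4.5, 25], "roll": 0, "gripper": 1},
    {"slide": [1.3, 4.5, 55], "roll": 0, "gripper": 1},
    {"slide": [1.3, 4.5, 85], "roll": 0, "gripper": 1},
    {"slide": [1.3, 4.5, 112], "roll": 0, "gripper": 1},
    {"slide": [1.3, 4.5, 130], "roll": 0, "gripper": 1},
    {"slide": [1.3, 4.5, 140], "roll": 0, "gripper": 1},
    {"slide": [1.3, 4.5, 140], "roll": 0, "gripper": 0.4},
    {"slide": [1.3, 4.5, 140], "roll": 0, "gripper": 0.15},
    {"slide": [1.3, 4.5, 140], "roll": 0, "gripper": 0.1},
    {"slide": [1.3, 4.5, 140], "roll": 0, "gripper": 0.1},
  ],
  newtons=30,
)

```text
clock: 1.87
position: [0.4463, 0.3761, 0.0622]
ee_rot: [0.019, 3.14, 0.003]
force: [0.8, -0.1, 0.6]
width: 0.755
```

Emit:
jog_arm(
  increments=[
    {"slide": [0, 0, 0], "roll": 0, "gripper": 0.0},
    {"slide": [0, 0, 0], "roll": 0, "gripper": 0.0},
    {"slide": [0, 0, 0], "roll": 0, "gripper": 0.0},
    {"slide": [0, 0, 0], "roll": 0, "gripper": 0.0},
    {"slide": [0, 0, 0], "roll": 0, "gripper": 0.0},
    {"slide": [0, 0, 0], "roll": 0, "gripper": 0.0},
    {"slide": [0, 0, 0], "roll": 0, "gripper": 0.0},
    {"slide": [0, 0, 0], "roll": 0, "gripper": 0.0},
    {"slide": [0, 0, 0], "roll": 0, "gripper": 0.0},
    {"slide": [0, 0, 0], "roll": 0, "gripper": 0.0},
  ],
  newtons=30,
)

```text
clock: 2.7
position: [0.4455, 0.3752, 0.0607]
ee_rot: [-0.019, -3.141, 0.0]
force: [0.6, 0.2, -0.7]
width: 0.191
```

```bash
python3 look.py w2
```

```text
2.7 [0.4455 0.3752 0.0607] F [ 0.63  0.22 -0.75] w 0.191
[[-9.999e-01  1.190e-02 -1.000e-04]
 [ 1.190e-02  9.999e-01 -1.000e-04]
 [ 1.000e-04 -1.000e-04 -1.000e+00]]
```

View pics/w2.png

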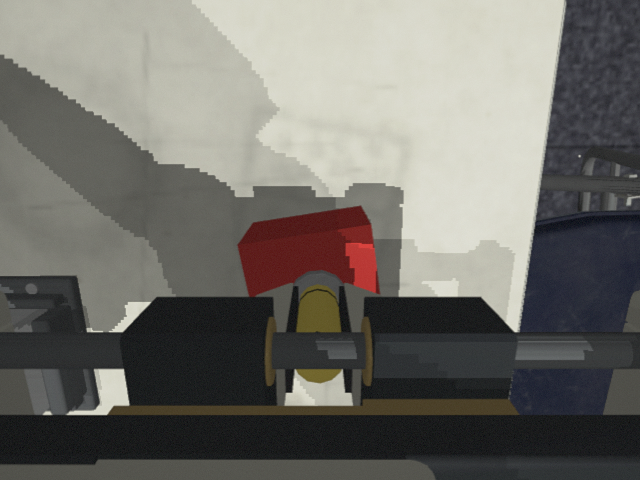

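Emit:
jog_arm(
  increments=[
    {"slide": [0, 0, -15], "roll": 0, "gripper": 0.0},
    {"slide": [0, 0, -35], "roll": 0, "gripper": 0.0},
    {"slide": [0, 0, -60], "roll": 0, "gripper": 0.0},
    {"slide": [-5, -15, -85], "roll": 0, "gripper": 0.0},
    {"slide": [-15, -42, -110], "roll": 0, "gripper": 0.0},
    {"slide": [-25, -70, -125], "roll": 0, "gripper": 0.0},
    {"slide": [-35, -100, -130], "roll": 0, "gripper": 0.0},
    {"slide": [-43, -130, -130], "roll": 0, "gripper": 0.0},
    {"slide": [-50, -150, -130], "roll": 0, "gripper": 0.0},
    {"slide": [-52, -159, -130], "roll": 0, "gripper": 0.0},
  ],
)

```text
clock: 3.58
position: [0.4969, 0.2118, 0.191]
ee_rot: [0.026, 3.141, -0.002]
force: [-0.2, 0.1, -0.0]
width: 0.193
```

Emit:
jog_arm(
  increments=[
    {"slide": [0, 0, 0], "roll": 0, "gripper": 0.0},
    {"slide": [0, 0, 0], "roll": 0, "gripper": 0.0},
    {"slide": [0, 0, 0], "roll": 0, "gripper": 0.0},
    {"slide": [0, 0, 0], "roll": 0, "gripper": 0.0},
    {"slide": [0, 0, 0], "roll": 0, "gripper": 0.0},
    {"slide": [0, 0, 0], "roll": 0, "gripper": 0.0},
    {"slide": [0, 0, 0], "roll": 0, "gripper": 0.0},
    {"slide": [0, 0, 0], "roll": 0, "gripper": 0.0},
    {"slide": [0, 0, 0], "roll": 0, "gripper": 0.0},
    {"slide": [0, 0, 0], "roll": 0, "gripper": 0.0},
  ],
)

```text
clock: 4.42
position: [0.4956, 0.2157, 0.1907]
ee_rot: [-0.019, -3.142, -0.0]
force: [-1.1, -0.4, -0.4]
width: 0.193
```

```bash
python3 look.py w3; python3 -c "
from h import *
from cell import arm
for n in('scene','top'):
    d=arm.get_image(n);pickle.dump(d,open(n+'3.pkl','wb'));f=d['frame']
    f=f[150:285,195:345] if n=='scene' else f[200:310,230:350]
    cv2.imwrite('pics/%s3.png'%n,cv2.resize(f,None,fx=4,fy=4,interpolation=cv2.INTER_CUBIC))
"
```

```text
4.4167 [0.4956 0.2157 0.1907] F [-1.08 -0.36 -0.39] w 0.193
[[-9.999e-01  1.190e-02 -0.000e+00]
 [ 1.190e-02  9.999e-01  1.000e-04]
 [ 0.000e+00  1.000e-04 -1.000e+00]]
```

View pics/w3.png

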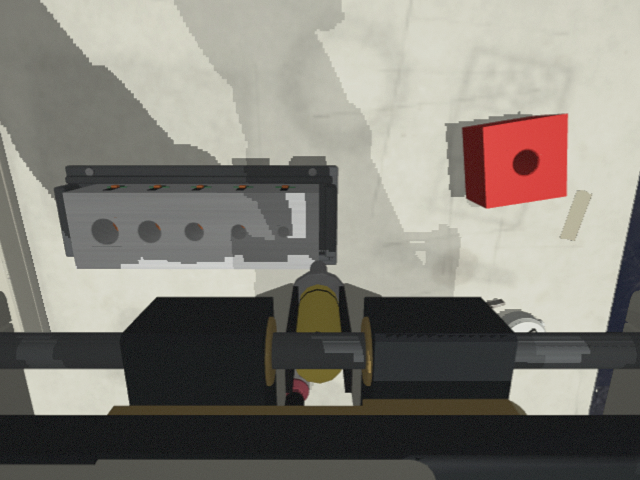

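View pics/scene3.png

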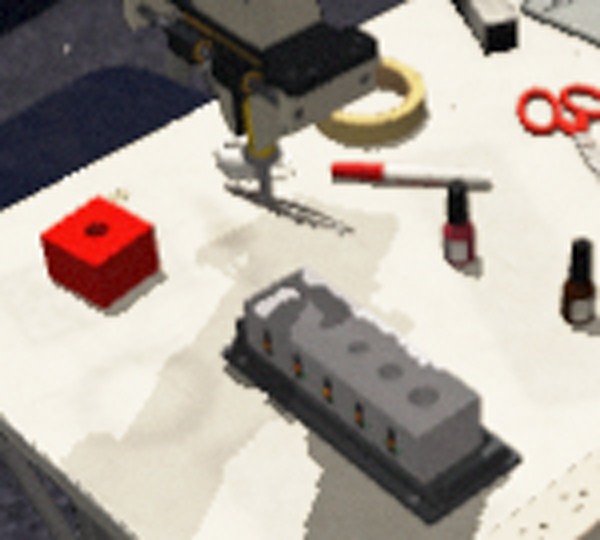

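View pics/top3.png

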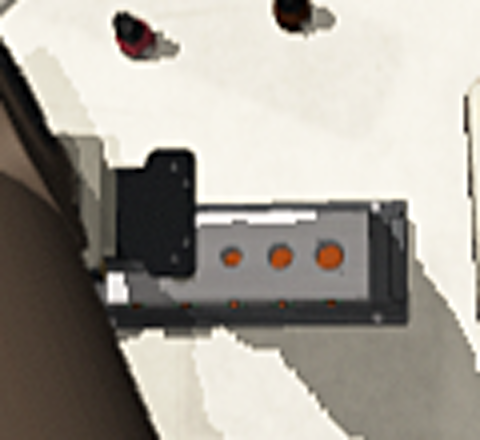

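Run:
```python
from h import *
d=pickle.load(open('w3.pkl','rb'));f=d['frame'][160:310,190:350]
f=cv2.convertScaleAbs(f,alpha=1.6,beta=0)
cv2.imwrite('pics/w3z.png',cv2.resize(f,None,fx=5,fy=5,interpolation=cv2.INTER_CUBIC)[:600])
```

```text
(no output)
```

View pics/w3z.png

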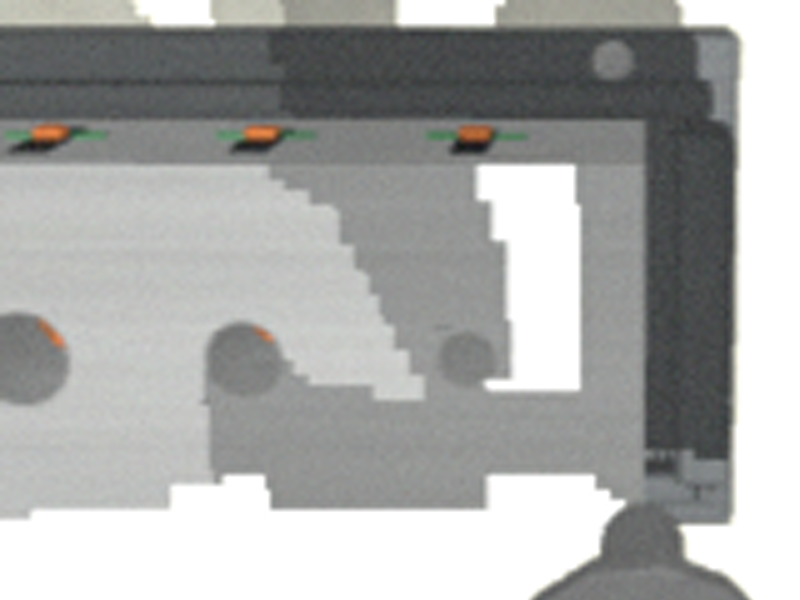

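Run:
```python
from h import *
d=pickle.load(open('w3.pkl','rb'));a=(d['pos'],d['rot'])
z=lambda L:[((x+.5)/5-.5+190,(y+.5)/5-.5+160) for x,y in L]
h=at_z(d,z([(468,359),(243.5,359.5),(22,358)]),.058,*a)
full=at_z(d,[(149,231.5),(105,231)],.058,*a)
print('holes',h,full)
tipz=d['pos'][2]+.019-.070-.004  # guess
for tz in(.135,.139,.143): print(tz,at_z(d,z([(642,501),(601,545),(683,545)]),tz,*a))
# predicted outline for tip at tool offsets
M=Ro.from_rotvec(a[1]).as_matrix()
for ox in(-4,-2.5,-1,0):
    c=d['pos']+M@np.array([ox/1000,0,0])
    ang=np.linspace(0,2*np.pi,73)
    zz=.1907-.0563
    for r,dz in((.0042,0),(.005,.0008),(.014,.04)):
        q=proj(d,[[c[0]+r*np.cos(t),c[1]+r*np.sin(t),zz+dz] for t in ang],*a)
        q=((q-[190,160]+.5)*5-.5);print(ox,r,'u',q[:,0].min().round(),q[:,0].max().round(),'v top',q[:,1].min().round())
```

```text
holes [[0.49580919 0.18930083 0.058     ]
 [0.49544562 0.15518649 0.058     ]
 [0.49477358 0.12154641 0.058     ]] [[0.49456429 0.0873115  0.058     ]
 [0.49373697 0.05390168 0.058     ]]
0.135 [[0.49273926 0.21577049 0.135     ]
 [0.49800465 0.21099757 0.135     ]
 [0.49812699 0.22040593 0.135     ]]
0.139 [[0.49137952 0.21578755 0.139     ]
 [0.49654616 0.21110414 0.139     ]
 [0.4966662  0.22033605 0.139     ]]
0.143 [[0.49001978 0.2158046  0.143     ]
 [0.49508767 0.21121071 0.143     ]
 [0.49520542 0.22026617 0.143     ]]
-4 0.0042 u 606.0 678.0 v top 522.0
-4 0.005 u 598.0 686.0 v top 517.0
-4 0.014 u 496.0 788.0 v top 565.0
-2.5 0.0042 u 606.0 679.0 v top 509.0
-2.5 0.005 u 598.0 686.0 v top 505.0
-2.5 0.014 u 496.0 789.0 v top 550.0
-1 0.0042 u 605.0 679.0 v top 497.0
-1 0.005 u 598.0 686.0 v top 492.0
-1 0.014 u 495.0 789.0 v top 535.0
0 0.0042 u 605.0 679.0 v top 489.0
0 0.005 u 598.0 686.0 v top 484.0
0 0.014 u 495.0 789.0 v top 524.0
```

Emit:
jog_arm(
  increments=[
    {"slide": [0.5, -15, 5], "roll": 0, "gripper": 0.0},
    {"slide": [1, -35, 12], "roll": 0, "gripper": 0.0},
    {"slide": [1.8, -52, 22], "roll": 0, "gripper": 0.0},
    {"slide": [1.8, -60.5, 34], "roll": 0, "gripper": 0.0},
    {"slide": [1.8, -60.5, 46], "roll": 0, "gripper": 0.0},
    {"slide": [1.8, -60.5, 55], "roll": 0, "gripper": 0.0},
    {"slide": [1.8, -60.5, 61], "roll": 0, "gripper": 0.0},
    {"slide": [1.8, -60.5, 64], "roll": 0, "gripper": 0.0},
    {"slide": [1.8, -60.5, 64], "roll": 0, "gripper": 0.0},
    {"slide": [1.8, -60.5, 64], "roll": 0, "gripper": 0.0},
  ],
)

```text
clock: 5.4
position: [0.4933, 0.1557, 0.1269]
ee_rot: [0.018, 3.141, 0.0]
force: [-0.3, -0.1, -0.8]
width: 0.193
```

Emit:
jog_arm(
  increments=[
    {"slide": [0, 0, 0], "roll": 0, "gripper": 0.0},
    {"slide": [0, 0, 0], "roll": 0, "gripper": 0.0},
    {"slide": [0, 0, 0], "roll": 0, "gripper": 0.0},
    {"slide": [0, 0, 0], "roll": 0, "gripper": 0.0},
    {"slide": [0, 0, 0], "roll": 0, "gripper": 0.0},
    {"slide": [0, 0, 0], "roll": 0, "gripper": 0.0},
    {"slide": [0, 0, 0], "roll": 0, "gripper": 0.0},
    {"slide": [0, 0, 0], "roll": 0, "gripper": 0.0},
    {"slide": [0, 0, 0], "roll": 0, "gripper": 0.0},
    {"slide": [0, 0, 0], "roll": 0, "gripper": 0.0},
  ],
)

```text
clock: 6.23
position: [0.4931, 0.1552, 0.1267]
ee_rot: [-0.019, -3.142, -0.0]
force: [-0.4, -0.6, -0.8]
width: 0.191
```

```bash
python3 look.py w4
python3 - <<'E'
from h import *
d=pickle.load(open('w4.pkl','rb'));a=(d['pos'],d['rot']);f=d['frame'][190:340,200:400]
f=cv2.convertScaleAbs(f,alpha=1.6,beta=0)
cv2.imwrite('pics/w4z.png',cv2.resize(f,None,fx=4,fy=4,interpolation=cv2.INTER_CUBIC)[:600])
print((proj(d,[[.4954,.1552,.058],[.4958,.1893,.058],[.4948,.1215,.058]],*a)-[200,190])*4)
E
```

```text
6.2333 [0.4931 0.1552 0.1267] F [-0.37 -0.61 -0.84] w 0.191
[[-0.9999  0.0119 -0.    ]
 [ 0.0119  0.9999  0.    ]
 [ 0.      0.     -1.    ]]
[[472.02659364 284.00062847]
 [697.3994932  283.72072588]
 [249.20884399 282.98712943]]
```

View pics/w4z.png

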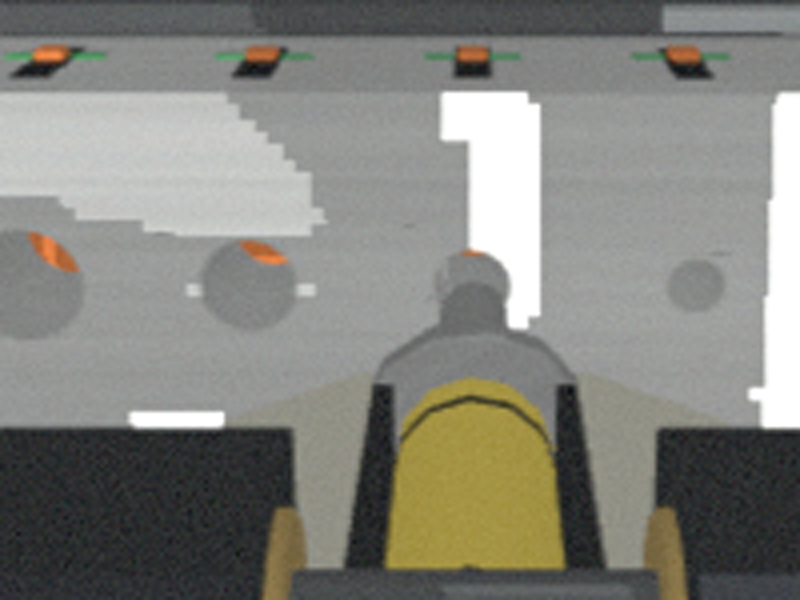

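Emit:
jog_arm(
  increments=[
    {"slide": [0, 0, 3], "roll": 0, "gripper": 0.0},
    {"slide": [0, 0, 6], "roll": 0, "gripper": 0.0},
    {"slide": [0, 0, 9], "roll": 0, "gripper": 0.0},
    {"slide": [0, 0, 11], "roll": 0, "gripper": 0.0},
    {"slide": [0, 0, 12], "roll": 0, "gripper": 0.0},
    {"slide": [0, 0, 13], "roll": 0, "gripper": 0.0},
    {"slide": [0, 0, 13.5], "roll": 0, "gripper": 0.0},
    {"slide": [0, 0, 14], "roll": 0, "gripper": 0.0},
    {"slide": [0, 0, 14.5], "roll": 0, "gripper": 0.0},
    {"slide": [0, 0, 15], "roll": 0, "gripper": 0.0},
  ],
)

```text
clock: 7.12
position: [0.4932, 0.1553, 0.1118]
ee_rot: [0.019, 3.141, 0.0]
force: [-0.1, -0.3, -0.6]
width: 0.189
```

Emit:
jog_arm(
  increments=[
    {"slide": [0, 0, 0.4], "roll": 0, "gripper": 0.0},
    {"slide": [0, 0, 0.8], "roll": 0, "gripper": 0.0},
    {"slide": [0, 0, 1.2], "roll": 0, "gripper": 0.0},
    {"slide": [0, 0, 1.6], "roll": 0, "gripper": 0.0},
    {"slide": [0, 0, 2], "roll": 0, "gripper": 0.0},
    {"slide": [0, 0, 2.4], "roll": 0, "gripper": 0.0},
    {"slide": [0, 0, 2.8], "roll": 0, "gripper": 0.0},
    {"slide": [0, 0, 3.2], "roll": 0, "gripper": 0.0},
    {"slide": [0, 0, 3.6], "roll": 0, "gripper": 0.0},
    {"slide": [0, 0, 4], "roll": 0, "gripper": 0.0},
  ],
)

```text
clock: 7.95
position: [0.4931, 0.1552, 0.1077]
ee_rot: [-0.019, -3.142, -0.0]
force: [-1.0, -0.3, -0.8]
width: 0.188
```

Emit:
jog_arm(
  increments=[
    {"slide": [0, 0, 1.5], "roll": 0, "gripper": 0.0},
    {"slide": [0, 0, 3.5], "roll": 0, "gripper": 0.0},
    {"slide": [0, 0, 6], "roll": 0, "gripper": 0.0},
    {"slide": [0, 0, 8.5], "roll": 0, "gripper": 0.0},
    {"slide": [0, 0, 11], "roll": 0, "gripper": 0.0},
    {"slide": [0, 0, 13.5], "roll": 0, "gripper": 0.0},
    {"slide": [0, 0, 16], "roll": 0, "gripper": 0.0},
    {"slide": [0, 0, 18], "roll": 0, "gripper": 0.0},
    {"slide": [0, 0, 19.5], "roll": 0, "gripper": 0.0},
    {"slide": [0, 0, 20], "roll": 0, "gripper": 0.0},
  ],
)

```text
clock: 8.78
position: [0.493, 0.1552, 0.0875]
ee_rot: [-0.019, -3.141, 0.0]
force: [-0.1, 0.2, -0.6]
width: 0.189
```

Emit:
jog_arm(
  increments=[
    {"slide": [0, 0, 1], "roll": 0, "gripper": 0.0},
    {"slide": [0, 0, 2], "roll": 0, "gripper": 0.0},
    {"slide": [0, 0, 3], "roll": 0, "gripper": 0.0},
    {"slide": [0, 0, 3.5], "roll": 0, "gripper": 0.0},
    {"slide": [0, 0, 4], "roll": 0, "gripper": 0.0},
    {"slide": [0, 0, 4.5], "roll": 0, "gripper": 0.0},
    {"slide": [0, 0, 5], "roll": 0, "gripper": 0.0},
    {"slide": [0, 0, 5.5], "roll": 0, "gripper": 0.0},
    {"slide": [0, 0, 6], "roll": 0, "gripper": 0.0},
    {"slide": [0, 0, 6.5], "roll": 0, "gripper": 0.0},
  ],
  newtons=40,
)

```text
clock: 9.62
position: [0.4934, 0.1553, 0.0817]
ee_rot: [0.019, 3.141, 0.001]
force: [-1.3, 0.1, 6.5]
width: 0.19
```

Emit:
jog_arm(
  increments=[
    {"slide": [0, 0, 0.5], "roll": 0, "gripper": 0.0},
    {"slide": [0, 0, 1], "roll": 0, "gripper": 0.0},
    {"slide": [0, 0, 1.5], "roll": 0, "gripper": 0.0},
    {"slide": [0, 0, 2], "roll": 0, "gripper": 0.0},
    {"slide": [0, 0, 2.5], "roll": 0, "gripper": 0.0},
    {"slide": [0, 0, 3], "roll": 0, "gripper": 0.0},
    {"slide": [0, 0, 3.5], "roll": 0, "gripper": 0.0},
    {"slide": [0, 0, 4], "roll": 0, "gripper": 0.0},
    {"slide": [0, 0, 4.5], "roll": 0, "gripper": 0.0},
    {"slide": [0, 0, 5], "roll": 0, "gripper": 0.0},
  ],
)

```text
clock: 10.45
position: [0.4934, 0.1553, 0.0768]
ee_rot: [0.019, 3.141, 0.001]
force: [-2.3, -1.3, 6.8]
width: 0.189
```

Plunger yielding at about 7–8 N. About 3 mm remains.

Emit:
jog_arm(
  increments=[
    {"slide": [0, 0, 0.3], "roll": 0, "gripper": 0.0},
    {"slide": [0, 0, 0.6], "roll": 0, "gripper": 0.0},
    {"slide": [0, 0, 0.9], "roll": 0, "gripper": 0.0},
    {"slide": [0, 0, 1.2], "roll": 0, "gripper": 0.0},
    {"slide": [0, 0, 1.5], "roll": 0, "gripper": 0.0},
    {"slide": [0, 0, 1.7], "roll": 0, "gripper": 0.0},
    {"slide": [0, 0, 1.9], "roll": 0, "gripper": 0.0},
    {"slide": [0, 0, 2.1], "roll": 0, "gripper": 0.0},
    {"slide": [0, 0, 2.3], "roll": 0, "gripper": 0.0},
    {"slide": [0, 0, 2.5], "roll": 0, "gripper": 0.0},
  ],
)

```text
clock: 11.28
position: [0.4934, 0.1552, 0.0743]
ee_rot: [0.019, 3.141, 0.001]
force: [-2.2, -0.8, 7.5]
width: 0.19
```

```bash
python3 look.py w5
python3 - <<'E'
from h import *
d=pickle.load(open('w5.pkl','rb'))
f=cv2.convertScaleAbs(d['frame'][170:320,220:420],alpha=1.6,beta=0)
cv2.imwrite('pics/w5z.png',cv2.resize(f,None,fx=4,fy=4,interpolation=cv2.INTER_CUBIC))
E
```

```text
11.2833 [0.4934 0.1552 0.0743] F [-2.21 -0.84  7.47] w 0.19
[[-9.999e-01  1.200e-02  6.000e-04]
 [ 1.200e-02  9.999e-01  3.000e-04]
 [-6.000e-04  3.000e-04 -1.000e+00]]
```

View pics/w5z.png

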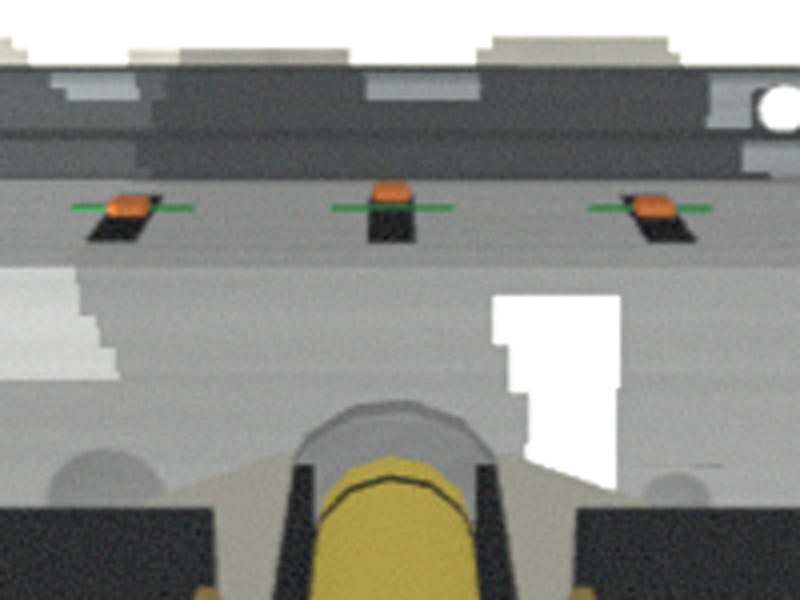

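Emit:
jog_arm(
  increments=[
    {"slide": [0, 0, 0.1], "roll": 0, "gripper": 0.0},
    {"slide": [0, 0, 0.2], "roll": 0, "gripper": 0.0},
    {"slide": [0, 0, 0.3], "roll": 0, "gripper": 0.0},
    {"slide": [0, 0, 0.4], "roll": 0, "gripper": 0.0},
    {"slide": [0, 0, 0.5], "roll": 0, "gripper": 0.0},
    {"slide": [0, 0, 0.6], "roll": 0, "gripper": 0.0},
    {"slide": [0, 0, 0.7], "roll": 0, "gripper": 0.0},
    {"slide": [0, 0, 0.8], "roll": 0, "gripper": 0.0},
    {"slide": [0, 0, 0.8], "roll": 0, "gripper": 0.0},
    {"slide": [0, 0, 0.8], "roll": 0, "gripper": 0.0},
  ],
)

```text
clock: 12.17
position: [0.4934, 0.1553, 0.0736]
ee_rot: [0.019, 3.141, 0.001]
force: [-2.9, -0.6, 7.9]
width: 0.185
```

Emit:
jog_arm(
  increments=[
    {"slide": [0, 0, 0.1], "roll": 0, "gripper": 0.0},
    {"slide": [0, 0, 0.2], "roll": 0, "gripper": 0.0},
    {"slide": [0, 0, 0.3], "roll": 0, "gripper": 0.0},
    {"slide": [0, 0, 0.4], "roll": 0, "gripper": 0.0},
    {"slide": [0, 0, 0.5], "roll": 0, "gripper": 0.0},
    {"slide": [0, 0, 0.6], "roll": 0, "gripper": 0.0},
    {"slide": [0, 0, 0.7], "roll": 0, "gripper": 0.0},
    {"slide": [0, 0, 0.8], "roll": 0, "gripper": 0.0},
    {"slide": [0, 0, 0.8], "roll": 0, "gripper": 0.0},
    {"slide": [0, 0, 0.8], "roll": 0, "gripper": 0.0},
  ],
)

```text
clock: 13.0
position: [0.4935, 0.1553, 0.0735]
ee_rot: [0.019, 3.141, 0.001]
force: [-5.5, -2.1, 18.3]
width: 0.19
```

Collar seated: z stopped at 0.0735, as predicted, and force rose to 18 N. I'll relax the push and open.

Emit:
jog_arm(
  increments=[
    {"slide": [0, 0, -0.5], "roll": 0, "gripper": 0.0},
    {"slide": [0, 0, -1], "roll": 0, "gripper": 0.0},
    {"slide": [0, 0, -1.3], "roll": 0, "gripper": 0.0},
    {"slide": [0, 0, -1.3], "roll": 0, "gripper": 0.25},
    {"slide": [0, 0, -1.3], "roll": 0, "gripper": 0.35},
    {"slide": [0, 0, -1.3], "roll": 0, "gripper": 0.5},
    {"slide": [0, 0, -1.3], "roll": 0, "gripper": 0.6},
    {"slide": [0, 0, -1.3], "roll": 0, "gripper": 0.6},
    {"slide": [0, 0, -1.3], "roll": 0, "gripper": 0.6},
    {"slide": [0, 0, -1.3], "roll": 0, "gripper": 0.6},
  ],
)

```text
clock: 13.83
position: [0.4931, 0.1552, 0.0734]
ee_rot: [-0.019, -3.141, 0.0]
force: [-0.4, 0.8, -0.3]
width: 0.587
```

Emit:
jog_arm(
  increments=[
    {"slide": [0, 0, -10], "roll": 0, "gripper": 0.6},
    {"slide": [0, 0, -30], "roll": 0, "gripper": 0.6},
    {"slide": [0, 0, -60], "roll": 0, "gripper": 0.6},
    {"slide": [0, 0, -90], "roll": 0, "gripper": 0.6},
    {"slide": [0, 10, -120], "roll": 0, "gripper": 0.6},
    {"slide": [0, 40, -130], "roll": 0, "gripper": 0.6},
    {"slide": [0, 80, -140], "roll": 0, "gripper": 0.6},
    {"slide": [0, 120, -140], "roll": 0, "gripper": 0.6},
    {"slide": [0, 140, -140], "roll": 0, "gripper": 0.6},
    {"slide": [0, 150, -140], "roll": 0, "gripper": 0.6},
  ],
)

```text
clock: 14.67
position: [0.4939, 0.3095, 0.2143]
ee_rot: [0.011, 3.141, 0.003]
force: [0.1, -0.4, -0.2]
width: 0.6
```

Emit:
jog_arm(
  increments=[
    {"slide": [0, 0, 0], "roll": 0, "gripper": 0.6},
    {"slide": [0, 0, 0], "roll": 0, "gripper": 0.6},
    {"slide": [0, 0, 0], "roll": 0, "gripper": 0.6},
    {"slide": [0, 0, 0], "roll": 0, "gripper": 0.6},
    {"slide": [0, 0, 0], "roll": 0, "gripper": 0.6},
    {"slide": [0, 0, 0], "roll": 0, "gripper": 0.6},
    {"slide": [0, 0, 0], "roll": 0, "gripper": 0.6},
    {"slide": [0, 0, 0], "roll": 0, "gripper": 0.6},
    {"slide": [0, 0, 0], "roll": 0, "gripper": 0.6},
    {"slide": [0, 0, 0], "roll": 0, "gripper": 0.6},
  ],
)

```text
clock: 15.5
position: [0.4949, 0.3052, 0.2134]
ee_rot: [-0.019, -3.141, -0.0]
force: [0.1, 0.2, 0.1]
width: 0.601
```

```bash
python3 look.py w6
python3 - <<'E'
from h import *
from cell import arm
d=arm.get_image('scene');f=d['frame'][150:290,190:345]
cv2.imwrite('pics/s6.png',cv2.resize(f,None,fx=4,fy=4,interpolation=cv2.INTER_CUBIC))
for n,dd,a in(('s',d,()),):
    P=cloud(dd);hsv=cv2.cvtColor(dd['frame'],cv2.COLOR_BGR2HSV);H,S=hsv[...,0].astype(int),hsv[...,1]
    m=(H>22)&(H<36)&(S>150);m[:150]=0;m[285:]=0;m[:,:195]=0;m[:,345:]=0
    p=P[m&(dd['depth']>0)];print(len(p),np.median(p,0),np.percentile(p[:,2],[5,95,99]))
E
```

```text
15.5 [0.4949 0.3052 0.2134] F [0.11 0.17 0.08] w 0.601
[[-9.999e-01  1.190e-02 -1.000e-04]
 [ 1.190e-02  9.999e-01  0.000e+00]
 [ 1.000e-04  0.000e+00 -1.000e+00]]
83 [0.49007782 0.15136787 0.09289561] [0.06760029 0.1139736  0.11539784]
```

View pics/w6.png

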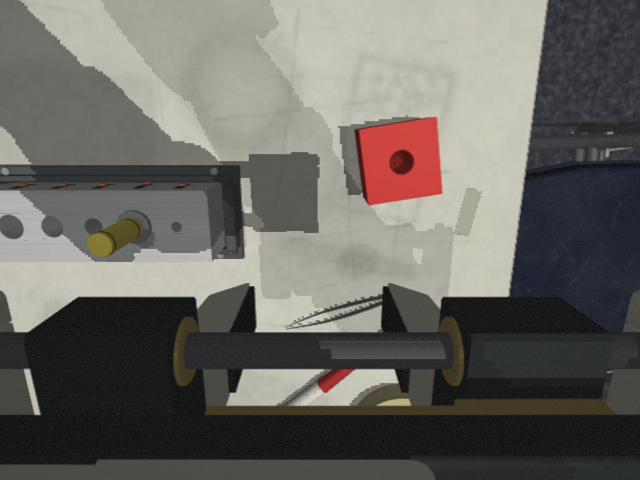

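View pics/s6.png

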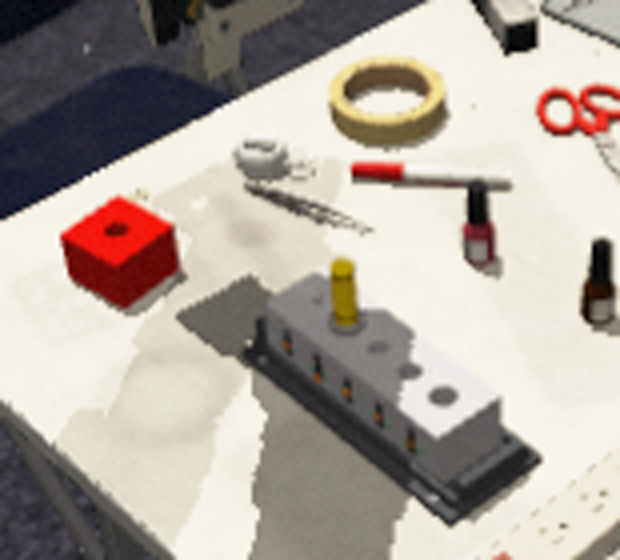

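Run:
```python
from h import *
d=pickle.load(open('w6.pkl','rb'));a=(d['pos'],d['rot'])
print(proj(d,[[.4955,.1553,.113],[.4955,.1553,.063]],*a))
f=d['frame'].copy()
for z,r in((.113,.009),(.063,.009),(.063,.014),(.058,.014)):
    q=proj(d,[[.4955+r*np.cos(t),.1553+r*np.sin(t),z] for t in np.linspace(0,6.28,40)],*a)
    for i in range(0,40,2): cv2.circle(f,tuple(int(round(v*8)) for v in q[i]),2,(0,0,255),-1,shift=3)
cv2.imwrite('pics/w6z.png',cv2.resize(f[160:275,50:240],None,fx=4,fy=4,interpolation=cv2.INTER_NEAREST))
```

```text
[[ 98.53317887 246.30278107]
 [131.69347027 228.32050494]]
```

View pics/w6z.png

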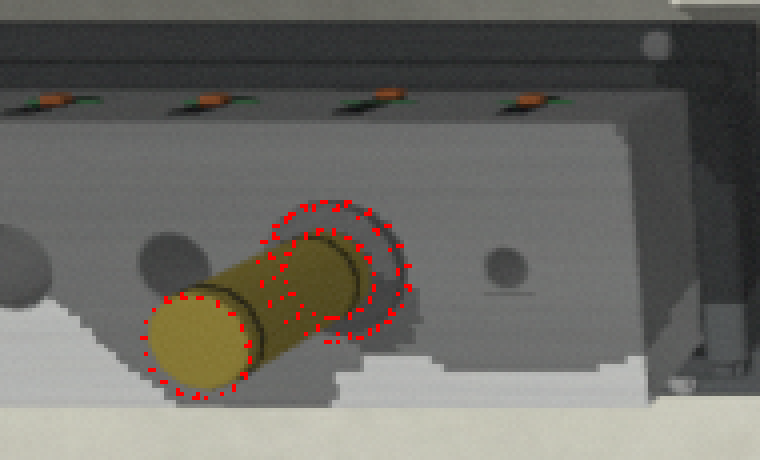

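```bash
python3 -c "
from cell import arm
print(arm.sign_off())"
```

```text
the job is handed in; nothing more can be done
None
```

I put the yellow 10 mm gauge from the red holder into the 10 mm hole of the rack, pressed it home, let go and moved the arm clear. The job was handed in at about 15.6 s on the robot's clock; it reports no verdict.

**Finding the hole:** The pin was lined up from a wrist picture and went in without any sideways searching.

**Pressing home:** The plunger gave way at about 7–8 N. The collar then stopped where predicted (TCP height 0.0735 m). The highest reading I saw was about 18 N down and 19 N in all, against the 30 N limit, but only at the end of each move.

**Checks after letting go:**
- The gauge stands in the second hole from the small end, with the collar visibly on the block.
- Its outline fits an upright, fully seated gauge to within about 1 mm. The measured top is about 114 mm high, against 113 mm expected.
- The 10 mm hole's orange tab has sunk relative to the others.
- The red holder is empty, and the bottles still stand upright where they were.

**Limits of these checks:**
- Plunger travel is inferred from the tool moving about 9 mm after contact, the hard stop and the tab; I had no direct reading.
- The final pictures I looked at did not include the white holder, but the arm never went near it.
- The early top-camera estimate of the hole was about 3 mm off the wrist one in y. I used the wrist value, and the fit bore it out.

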